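# Advance the well plate by one row with the stage's hand wheel

## Robot

A 6-joint arm with a two-finger parallel gripper is mounted at the origin on a cart in front of the work surface, level with it; the furniture and walls round the work are solid. World frame = base frame: x ahead of the robot, y to its left, z up, the work surface at z = 0. Lengths are in m, angles in degrees, forces in N, time in s.
With the tool pointing down it reaches from about 0.375 to 0.9 m from the base axis. Payload 3.1 kg.
Tool frame: the origin (TCP) lies between the finger pads; the fingertips stand 11 mm ahead of it and the grasp point (between the pads) lies 8 mm behind it; z points along the fingers, y is the line along which they close (so a half turn about z gives the same grasp; the last joint's range is limited). The gripper opens to 87 mm and grips with 3 to 60 N. Pads are 19 mm wide; open, the fingers measure 117 mm over their backs; the gripper's body (75 mm by 190 mm) begins 51 mm behind the grasp point.
Start: joints at [-80.93, 30.224, 82.088, -0, 67.689, -10.227], TCP at [0.207, -0.59, 0.234] pointing down, gripper open.
Joint ranges: [-176.69, 176.69], [-43.24, 126.21], [12.49, 139.97], [-82, 262], [0, 151.66], [-163.58, 163.58]. Speed limits (degrees/s): [159.86, 159.86, 180, 180, 180, 180].

## Interface

Orientations are given as a 3x3 rotation matrix whose columns are the frame's x, y, z axes.
In Python, from rig import bot, viewer, workorder, nets gives the robot as it stands. The module is installed in compiled form; this text tells all that it offers.
- The arm moves only by the tool move_arm, never from a script. Its argument "increments" is a list of rows, each a list of 7 numbers: the shift along the tool's x, y, z normalised to -1 to 1, where 1 is 0.3 m, then the turn, a rotation vector about the tool's x, y, z normalised to -1 to 1, where 1 is pi rad, then the opening, from 0 (shut) to 1 (fully open). In form: [[tx, ty, tz, wx, wy, wz, grip], ...]. A call has 1 to 10 rows; each row is the pose to reach, as a shift and turn from the pose commanded when the call began, along the tool's axes at that moment, turning the shorter way round; what a row does not reach only later rows make up. A row lasts 1/12 s, in which the tool goes at most 41.7 mm and 7.16 degrees, less where a joint would pass 70% of its speed; a pose out of reach is approached as far as the arm can. A call with a number of a shift or a turn outside -1 to 1 is refused whole. A call with a gripper value outside its range is refused whole. The fingers move at their own pace and stop on an object; the grip force is fixed at half the most. Time passes only in rows, so rows that repeat a pose let the fingers close. It gives the time, the measured TCP pose, the force, the opening and the grip force at its end, in the units of the state.
- bot.read_state(): the state, without advancing time (a new reading comes with each control period).
- viewer.capture(name): name is "side" or "top"; returns a dict with "image" (420x560x3 uint8, blue, green, red), "K" (3x3 intrinsics, pixels), "eye" and "orientation" of the camera in the world. Camera axes: x right, y up, looking along -z (the intrinsics and any distortion apply to the point x, -y, -z); pixel columns grow to the right and rows downward; lengths in m; the calibration is good to about 2 mm. A picture is of the moment at which its call begins. There is no depth.
- workorder.hand_in(): hands the job in; it is judged then, once.
Trained networks look in the newest picture that a camera, given by its name, has taken for a name from the list of things; names that differ only in an ending like _2 or _b are one class to them, and where a whole thing is asked for, a point or a joint stands for the part that bears it (a point fixed in the world has none). Each returns a list of dicts, best first, with "conf" (0 to 1); they miss things now and then, are a little off and sometimes report something else, mostly with a low value. They report only what shows in the picture. A call takes as long as a camera call.
- nets.find_in(camera, thing): "location" ([column, row] in pixels, amid what is visible of it).
The state is a dict: "time_s": time; "joint_positions": joint angles; "qvel": joint speeds; "tau": joint torques, N m; "position": TCP position; "tcp_rot": TCP orientation; "force": force on the tool from outside, world axes, zero at the start; "moment": the same for the moment, N m; "opening": opening from 0.0 (shut) to 1.0 (fully open); "grasp_force": force on a finger pad.
Only numpy, scipy, OpenCV 4.12 (cv2) and the standard library are available. Lean on these libraries where they do the work, as an engineer would, in place of code of your own. Each camera call takes 0.05 s, during which the arm holds its last target. There are 200 camera calls.

## Task

Move the well plate on by one row: with the fingertips or the outside of the fingers, push the upright handle of the stage's hand wheel clockwise (seen from above) through exactly one full turn, so that it stops where it started, then move clear of it. Only push the handle from its side, never take it between the fingers, and leave the cup, the beaker and the marker where they stand.

Things in the scene. Friction and masses are not known exactly. Their poses are not given: they have to be found in the camera images.
- wheel (a joint): angle of the hand wheel in rad; grows as the wheel turns clockwise seen from above; one full turn is 6.283. It starts somewhere between -0.9 and 0.9, is free to turn from -3 to 14, and stays where it is left (steady friction of about 0.2 N m, so about 3 N of push at the handle). At 0 the handle stands on the stage's own -x side of the hub.
- hub (a point): top centre of the steel hub of the hand wheel, on the wheel's vertical axis, 76 mm above the worktop. The wheel lies level: round rim of 70 mm radius to its middle, rim bar 14 mm thick with its top 71 mm above the worktop, three spokes; nothing of wheel or hub but the handle is higher than 79 mm above the worktop
- handle (a point): middle of the upright black handle on the wheel rim, 70 mm from the wheel's axis: a plain round grip of 24 mm diameter (27 mm near its top) and 58 mm height that spins freely on its own pin; it stands from 76 to 134 mm above the worktop and this point is 106 mm above it
- grip: the same black handle as a part, for contact; origin on its axis at its foot, 76 mm above the worktop; it spins freely about its own upright axis, so its yaw means nothing
- stage: the fixed plate stage: aluminium base plate 150 x 400 x 12 mm; origin on the worktop under the wheel's axis, the plate's rails run along its own +y away from the wheel (base from y = -75 to 325 mm, x = -75 to 75 mm). A flat slotted sight bar 61 mm above the worktop bridges the plate at y = 200 mm; nothing of the stage but the handle is higher than 79 mm
- plate_mid (a point): top centre of the clear 96-well plate (86 x 128 x 14 mm) fixed on the stage's carriage, 52 mm above the worktop; it is geared to the wheel and goes 9 mm (one row) along the stage's +y for each clockwise turn
- cup: bystander: lidded specimen cup, 72 mm diameter, 76 mm high, standing to the right of the wheel; origin at the centre of its underside
- glass: bystander: small glass beaker, 54 mm diameter, 69 mm high, standing beyond the wheel; origin at the centre of its underside
- pen: bystander: marker pen, 135 mm long, 17 mm thick, lying in front of the stage; origin at the centre of its underside

How it is judged (in metres and radians):
On the way:
1. the wheel is about half-way round, pushed by its handle (value of joint wheel between 2.2 and 4.1 rad and contact force between the fingers and grip above 0.3 N), for 0.04 s.
At the end, for the whole second after the job is handed in: the wheel has gone one turn clockwise from its start (not none, not two), its handle stands within 12 mm (about 10 degrees) of where it started, the plate has advanced about 9 mm, and the wheel is at rest (distance of handle from where it was at the start of the episode below 0.012 m and value of joint wheel between 5.1 and 7.5 rad and distance of plate_mid from where it was at the start of the episode between 0.0075 and 0.0105 m and not (velocity of joint wheel above 0.05 rad/s) and not (velocity of joint wheel below -0.05 rad/s)); the robot touches nothing.
It fails at once if the handle is taken between the fingers (horizontal distance between the grasp point and handle below 0.01 m and contact force between the fingers and grip above 0.5 N).
It fails at once if the cup, beaker or marker is lifted, carried or shoved more than 20 mm (distance of any of cup, glass, pen from where it was at the start of the episode above 0.02 m).
It fails at once if the cup or the beaker is tipped (angle between any of cup, glass's own z axis and vertical above 0.5 rad).
It also fails if it takes over 58 s, if anything falls off the work surface, if the arm or the gripper's body presses on something with over 40 N, if the wrist force passes 120 N, or if a joint passes its speed limit or range.

## Working session

There is one attempt and no reset: what is moved stays moved. The work goes in short steps, Python scripts to look and compute and a tool call to move; the robot and the scene stay as the last step left them, time stands still between calls to the robot, and variables do not carry over. Pictures are saved under pics/ and viewed, at most 10 in all, crops included, and the job is handed in when it is done.

Besides the shell and the picture viewer there is one more tool, called after "Emit:" as a command line: name --pt "numbers of a row" for each row, then --argument value for the rest. move_arm: Moves the arm, as the interface text tells. Its arguments: {"type":"object","properties":{"increments":{"type":"array"}},"required":["increments"]}

```bash
mkdir -p pics; cat > h.py <<'E'
import numpy as np, cv2
from rig import bot, viewer, workorder, nets
def ray(c,px):
    K=np.array(c["K"]);p=np.linalg.inv(K)@[px[0],px[1],1]
    d=np.array(c["orientation"])@[p[0],-p[1],-p[2]]
    return np.array(c["eye"]),d
def at(c,px,z):
    e,d=ray(c,px);return e+d*(z-e[2])/d[2]
def proj(c,P):
    q=np.array(c["orientation"]).T@(np.array(P)-c["eye"]);u=np.array(c["K"])@[q[0],-q[1],-q[2]];return u[:2]/u[2]
E
python3 - <<'E'
from h import *
print(bot.read_state())
Z=dict(hub=.076,handle=.106,plate_mid=.052,cup=.038,glass=.035,pen=.008)
for n in("top","side"):
    c=viewer.capture(n);cv2.imwrite(f"pics/{n}0.png",c["image"]);print(n,c["eye"],c.keys())
    for t in Z:
        print(t,[(np.round(r["location"]),round(r["conf"],2),at(c,r["location"],Z[t]).round(3)) for r in nets.find_in(n,t)[:2]])
E
```

```text
{'time_s': 0.0, 'joint_positions': array([-8.09318421e+01,  3.02781091e+01,  8.21577646e+01,  8.92246469e-04,
        6.76889713e+01, -1.02283911e+01]), 'qvel': array([ 0.0006609 ,  0.01525242,  0.04342347,  0.05006727, -0.03166313,
       -0.06662757]), 'tau': array([-6.03947119e-04, -4.40041387e+01, -1.76592869e+01,  6.32940070e-02,
        5.82835218e-02, -1.64794260e-04]), 'position': array([ 0.20644123, -0.58915813,  0.23257315]), 'tcp_rot': array([[ 9.43822882e-01,  3.30451600e-01, -3.29196457e-04],
       [ 3.30451520e-01, -9.43820509e-01,  2.15399000e-03],
       [ 4.01087072e-04, -2.14176852e-03, -9.99997626e-01]]), 'force': array([-0.06149236,  0.33330818, -0.338334  ]), 'moment': array([-0.06487802,  0.0377535 ,  0.07966633]), 'grasp_force': 0.0, 'opening': 0.9991389391788793}
top [ 0.41754854 -0.08341379  1.06680773] dict_keys(['image', 'K', 'eye', 'orientation'])
hub [(array([267., 223.]), 0.9, array([ 0.474, -0.036,  0.076])), (array([268., 165.]), 0.53, array([ 0.597, -0.039,  0.076]))]
handle [(array([269., 258.]), 0.43, array([ 0.4  , -0.041,  0.106]))]
plate_mid [(a
[... 172 characters left out ...]
4,  0.038]))]
glass [(array([267., 162.]), 0.84, array([ 0.611, -0.034,  0.035]))]
pen [(array([216., 288.]), 0.86, array([0.333, 0.08 , 0.008])), (array([186., 230.]), 0.47, array([0.462, 0.149, 0.008]))]
side [0.12873623 0.55807285 0.69201259] dict_keys(['image', 'K', 'eye', 'orientation'])
hub [(array([301., 230.]), 0.55, array([ 0.461, -0.029,  0.076]))]
handle [(array([336., 227.]), 0.85, array([ 0.395, -0.044,  0.106]))]
plate_mid [(array([249., 307.]), 0.76, array([0.448, 0.168, 0.052]))]
cup [(array([330., 185.]), 0.76, array([ 0.509, -0.241,  0.038]))]
glass [(array([248., 215.]), 0.84, array([ 0.608, -0.047,  0.035]))]
pen [(array([331., 318.]), 0.85, array([0.331, 0.078, 0.008]))]
```

View pics/top0.png

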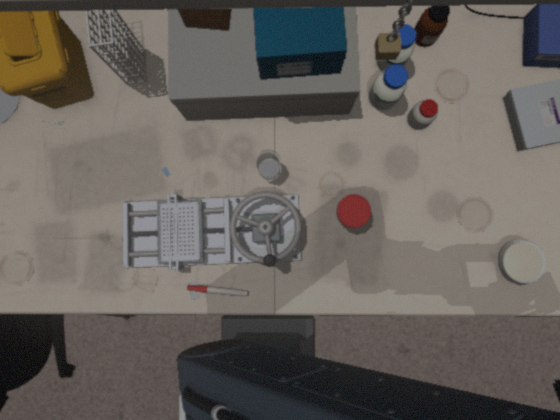

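View pics/side0.png

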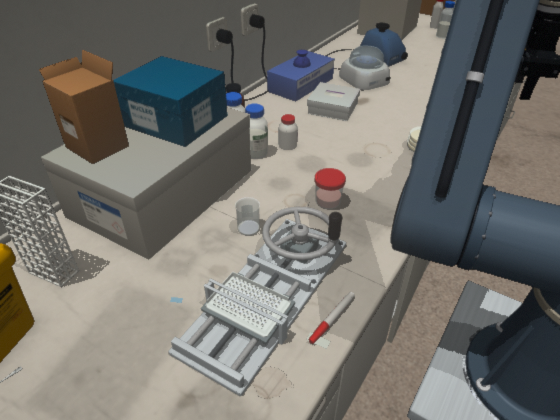

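The top view shows the rim centred near (265,227) with the handle at its near side (270,260). The stage runs left along world +y, the cup is at (355,212), the beaker at (268,168) and the pen at (217,291). The side view agrees, with the handle at (336,226). I'll refine the hub next.

```bash
cat > fit.py <<'E'
from h import *
from scipy.optimize import least_squares
c=viewer.capture("top");g=cv2.cvtColor(c["image"],6)
for r in range(1): pass
ci=cv2.HoughCircles(cv2.medianBlur(g,3),cv2.HOUGH_GRADIENT,1.5,20,param1=100,param2=30,minRadius=25,maxRadius=42)
if ci is not None:
    for u,v,r in ci[0][:4]: print((u,v,r),at(c,(u,v),.068).round(4), 'mm radius',np.linalg.norm(at(c,(u+r,v),.068)-at(c,(u,v),.068)).round(4))
for n in("top","side"):
    c=viewer.capture(n);im=c["image"]
    p=proj(c,[.4,-.04,.12]) if n=="top" else proj(c,[.4,-.04,.106])
    m=(im.max(2)<45).astype(np.uint8);k,l,s,ce=cv2.connectedComponentsWithStats(m)
    for i in range(1,k):
        if s[i,4]>40 and np.linalg.norm(ce[i]-p)<25: print(n,"dark",ce[i],s[i],at(c,ce[i],.106 if n=="side" else .13).round(4))
E
python3 fit.py; python3 - <<'E'
import cv2
a=cv2.imread('pics/top0.png')[180:280,210:310];b=cv2.imread('pics/side0.png')[190:290,250:350]
cv2.imwrite('pics/c0.png',cv2.resize(cv2.hconcat([a,b]),None,fx=4,fy=4))
E
```

```text
(np.float32(272.25), np.float32(231.75), np.float32(34.45)) [ 0.4552 -0.0472  0.068 ] mm radius 0.0729
(np.float32(194.25), np.float32(243.75), np.float32(41.05)) [0.4297 0.1185 0.068 ] mm radius 0.0874
(np.float32(161.25), np.float32(227.25), np.float32(39.4)) [0.4647 0.19   0.068 ] mm radius 0.0846
(np.float32(92.25), np.float32(50.25), np.float32(32.8)) [0.8591 0.3551 0.068 ] mm radius 0.0738
```

View pics/c0.png

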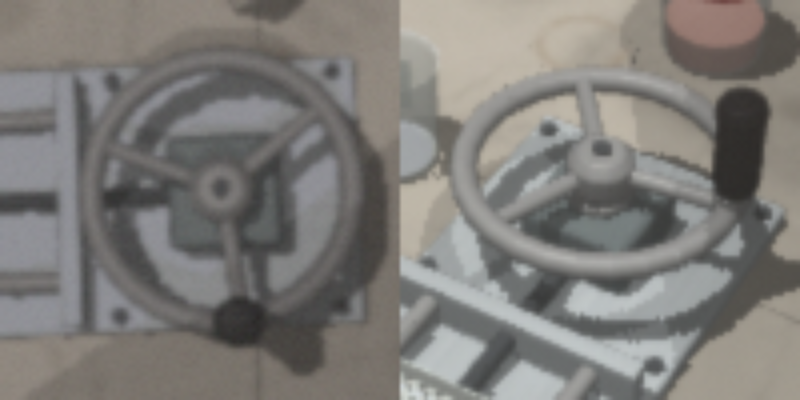

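Emit:
move_arm --pt "0.1 -0.06 0 0 0 0.03 0" --pt "0.2 -0.15 0 0 0 0.06 0" --pt "0.3 -0.3 0 0 0 0.107 0" --pt "0.4 -0.44 0 0 0 0.107 0" --pt "0.5 -0.6 0 0 0 0.107 0" --pt "0.6 -0.75 0 0 0 0.107 0" --pt "0.7 -0.9 0 0 0 0.107 0" --pt "0.75 -0.95 0 0 0 0.107 0" --pt "0.75 -0.95 0 0 0 0.107 0" --pt "0.75 -0.95 0 0 0 0.107 0"

```text
time_s: 1.68
position: [0.324, -0.2384, 0.2332]
tcp_rot: [[1.0, 0.007, -0.002], [0.007, -1.0, 0.007], [-0.002, -0.007, -1.0]]
force: [-0.1, 0.1, -0.4]
opening: 0.326
grasp_force: 0.0
```

The crop shows the hub top at top-view pixel (265.3,226.8) and side-view (300.3,227). The handle top is at top-view (270,260), and the handle middle is at side-view (335,226.3).

```bash
python3 - <<'E'
from h import *
T=viewer.capture("top");S=viewer.capture("side")
print(at(T,(265.1,226.6),.076),at(S,(300.1,226.9),.076));print(at(T,(269.7,259.8),.132),at(S,(335,226),.106))
print(bot.read_state()["position"],bot.read_state()["time_s"])
E
```

```text
[ 0.46570879 -0.03241126  0.076     ] [ 0.46877384 -0.03678343  0.076     ]
[ 0.39754115 -0.04461707  0.132     ] [ 0.39747108 -0.04700447  0.106     ]
[ 0.32518579 -0.24527971  0.23392561] 1.7833
```

Emit:
move_arm --pt "0.07 -0.11 0 0 0 0 0" --pt "0.14 -0.22 0 0 0 0 0" --pt "0.21 -0.33 0 0 0 0 0" --pt "0.28 -0.44 0 0 0 0 0" --pt "0.337 -0.52 0.05 0 0 0 0" --pt "0.337 -0.52 0.17 0 0 0 0" --pt "0.337 -0.52 0.3 0 0 0 0" --pt "0.337 -0.52 0.4 0 0 0 0" --pt "0.337 -0.52 0.447 0 0 0 0" --pt "0.337 -0.52 0.447 0 0 0 0"

```text
time_s: 2.62
position: [0.425, -0.0915, 0.0965]
tcp_rot: [[1.0, -0.001, -0.005], [-0.001, -1.0, 0.002], [-0.005, -0.002, -1.0]]
force: [-0.1, -0.7, 0.6]
opening: 0.006
grasp_force: 0.0
```

```bash
python3 - <<'E'
from h import *
s=bot.read_state();print(s["position"],s["force"],s["joint_positions"].round(1),s["opening"],s["time_s"])
p0=np.array([.426,-.091])
# circle radius 70 positions, tool-normalised shifts per call
th=np.radians(np.arange(234,-150.1,-8))
P=np.c_[.467+.07*np.cos(th),-.0345+.07*np.sin(th)]
for i in range(0,len(P),10):
    b=P[i-1] if i else p0
    print([[round(float((q[0]-b[0])/.3),3),round(float(-(q[1]-b[1])/.3),3)] for q in P[i:i+10]], np.degrees(th[min(i+9,len(P)-1)]),P[min(i+9,len(P)-1)].round(4))
E
```

```text
[ 0.42498475 -0.09149071  0.09650154] [-0.14093877 -0.71235256  0.63954431] [-26.9  30.6 115.7  -0.   34.   63.2] 0.00587004997487837 2.6167
[[-0.0, 0.0], [-0.025, -0.02], [-0.047, -0.045], [-0.065, -0.072], [-0.08, -0.101], [-0.09, -0.132], [-0.095, -0.164], [-0.097, -0.196], [-0.093, -0.229], [-0.085, -0.26]] 162.0 [ 0.4004 -0.0129]
[[0.012, -0.03], [0.028, -0.058], [0.049, -0.084], [0.072, -0.107], [0.098, -0.126], [0.127, -0.141], [0.158, -0.152], [0.189, -0.159], [0.222, -0.161], [0.254, -0.159]] 82.0 [0.4767 0.0348]
[[0.032, 0.007], [0.062, 0.018], [0.091, 0.033], [0.118, 0.052], [0.141, 0.075], [0.161, 0.101], [0.177, 0.129], [0.189, 0.159], [0.197, 0.191], [0.201, 0.223]] 2.0 [ 0.537  -0.0321]
[[-0.001, 0.033], [-0.007, 0.065], [-0.017, 0.096], [-0.031, 0.125], [-0.049, 0.152], [-0.071, 0.176], [-0.096, 0.197], [-0.124, 0.214], [-0.153, 0.227], [-0.185, 0.236]] -78.0 [ 0.4816 -0.103 ]
[[-0.032, 0.005], [-0.065, 0.005], [-0.097, 0.0], [-0.128, -0.009], [-0.158, -0.022], [-0.186, -0.039], [-0.211, -0.06], [-0.232, -0.085], [-0.251, -0.112]] -150.0 [ 0.4064 -0.0695]
```

Emit:
move_arm --pt "-0.025 -0.02 -0.01 0 0 0 0" --pt "-0.047 -0.045 -0.01 0 0 0 0" --pt "-0.065 -0.072 -0.01 0 0 0 0" --pt "-0.08 -0.101 -0.01 0 0 0 0" --pt "-0.09 -0.132 -0.01 0 0 0 0" --pt "-0.095 -0.164 -0.01 0 0 0 0" --pt "-0.097 -0.196 -0.01 0 0 0 0" --pt "-0.093 -0.229 -0.01 0 0 0 0" --pt "-0.085 -0.26 -0.01 0 0 0 0"

```text
time_s: 3.37
position: [0.4001, -0.0113, 0.1028]
tcp_rot: [[1.0, 0.001, 0.0], [0.001, -1.0, -0.0], [0.0, 0.0, -1.0]]
force: [-1.3, -3.6, 1.7]
opening: 0.005
grasp_force: 1.9
```

```bash
python3 - <<'E'
from h import *
s=bot.read_state();print(s["position"],s["force"])
a=viewer.capture("top")["image"][150:300,180:330];b=viewer.capture("side")["image"][150:300,230:380]
cv2.imwrite('pics/c1.png',cv2.resize(cv2.hconcat([a,b]),None,fx=2.6,fy=2.6))
E
```

```text
[ 0.40006639 -0.01133348  0.10280117] [-1.30372642 -3.55017804  1.68450567]
```

View pics/c1.png

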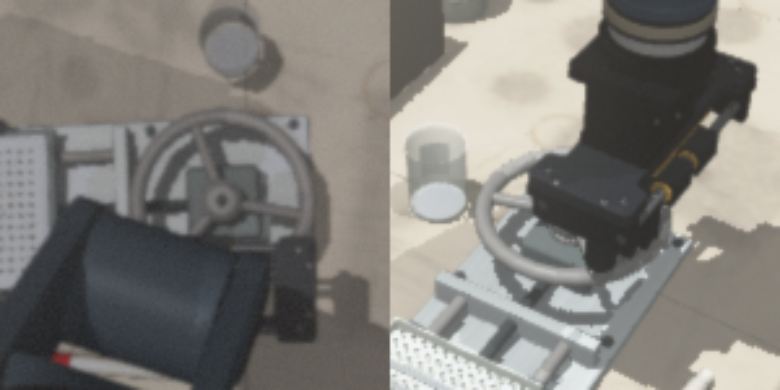

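The spokes have turned clockwise, and the force reading (-3.6 N in y) shows contact with the handle. I'll carry on.

Emit:
move_arm --pt "0.012 -0.03 0 0 0 0 0" --pt "0.028 -0.058 0 0 0 0 0" --pt "0.049 -0.084 0 0 0 0 0" --pt "0.072 -0.107 0 0 0 0 0" --pt "0.098 -0.126 0 0 0 0 0" --pt "0.127 -0.141 0 0 0 0 0" --pt "0.158 -0.152 0 0 0 0 0" --pt "0.189 -0.159 0 0 0 0 0" --pt "0.222 -0.161 0 0 0 0 0" --pt "0.254 -0.159 0 0 0 0 0"

```text
time_s: 4.3
position: [0.477, 0.0353, 0.1023]
tcp_rot: [[1.0, 0.001, -0.001], [0.001, -1.0, -0.0], [-0.001, 0.0, -1.0]]
force: [-3.8, -0.4, -0.8]
opening: 0.005
grasp_force: 2.0
```

Contact is holding, with force against the direction of motion.

Emit:
move_arm --pt "0.032 0.007 0 0 0 0 0" --pt "0.062 0.018 0 0 0 0 0" --pt "0.091 0.033 0 0 0 0 0" --pt "0.118 0.052 0 0 0 0 0" --pt "0.141 0.075 0 0 0 0 0" --pt "0.161 0.101 0 0 0 0 0" --pt "0.177 0.129 0 0 0 0 0" --pt "0.189 0.159 0 0 0 0 0" --pt "0.197 0.191 0 0 0 0 0" --pt "0.201 0.223 0 0 0 0 0"

```text
time_s: 5.13
position: [0.5374, -0.0326, 0.1026]
tcp_rot: [[1.0, 0.0, 0.001], [0.0, -1.0, -0.0], [0.001, 0.0, -1.0]]
force: [-0.1, 3.9, -0.6]
opening: 0.005
grasp_force: 1.7
```

Emit:
move_arm --pt "-0.001 0.033 0 0 0 0 0" --pt "-0.007 0.065 0 0 0 0 0" --pt "-0.017 0.096 0 0 0 0 0" --pt "-0.031 0.125 0 0 0 0 0" --pt "-0.049 0.152 0 0 0 0 0" --pt "-0.071 0.176 0 0 0 0 0" --pt "-0.096 0.197 0 0 0 0 0" --pt "-0.124 0.214 0 0 0 0 0" --pt "-0.153 0.227 0 0 0 0 0" --pt "-0.185 0.236 0 0 0 0 0"

```text
time_s: 5.97
position: [0.481, -0.1034, 0.1028]
tcp_rot: [[1.0, 0.0, 0.002], [0.0, -1.0, -0.001], [0.002, 0.001, -1.0]]
force: [4.6, 0.6, -0.1]
opening: 0.007
grasp_force: 2.0
```

Emit:
move_arm --pt "-0.032 0.005 0 0 0 0 0" --pt "-0.065 0.005 0 0 0 0 0" --pt "-0.097 0.0 0 0 0 0 0" --pt "-0.128 -0.009 0 0 0 0 0" --pt "-0.158 -0.022 0 0 0 0 0" --pt "-0.186 -0.039 0 0 0 0 0" --pt "-0.211 -0.06 0 0 0 0 0" --pt "-0.232 -0.085 0 0 0 0 0" --pt "-0.232 -0.085 0 0 0 0 0"

```text
time_s: 6.72
position: [0.4076, -0.0742, 0.1021]
tcp_rot: [[1.0, 0.002, -0.006], [0.002, -1.0, 0.003], [-0.006, -0.003, -1.0]]
force: [-1.2, 0.3, -0.4]
opening: 0.006
grasp_force: 0.0
```

```bash
python3 - <<'E'
from h import *
s=bot.read_state();print(s["position"],s["force"])
a=viewer.capture("top")["image"][180:280,210:310];b=viewer.capture("side")["image"][190:290,250:350]
cv2.imwrite('pics/c2.png',cv2.resize(cv2.hconcat([a,b]),None,fx=4,fy=4))
E
```

```text
[ 0.40762174 -0.0742009   0.10213254] [-1.15748398  0.27265259 -0.39235112]
```

View pics/c2.png

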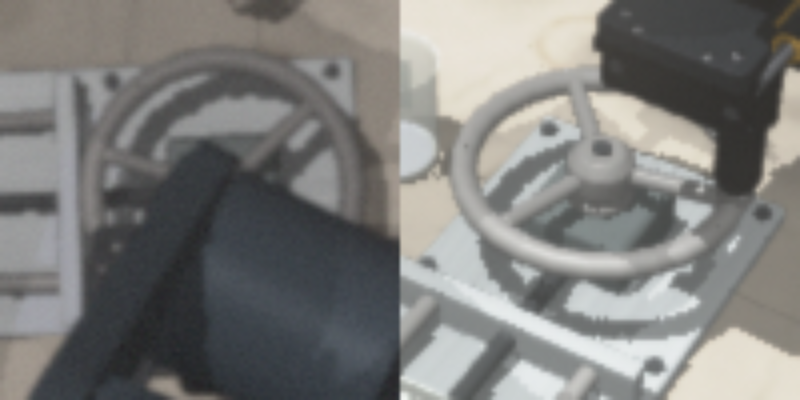

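The spokes and the handle foot are almost where they began. I'll back off to the side, lift, and look again.

Emit:
move_arm --pt "0.02 0.08 0 0 0 0 0" --pt "0.03 0.18 0 0 0 0 0" --pt "0.03 0.2 -0.12 0 0 0 0" --pt "0.03 0.2 -0.25 0 0 0 0" --pt "0.03 0.28 -0.35 0 0 0 0" --pt "0.0 0.4 -0.4 0 0 0 0" --pt "-0.05 0.52 -0.4 0 0 0 0" --pt "-0.1 0.64 -0.4 0 0 0 0" --pt "-0.15 0.76 -0.4 0 0 0 0" --pt "-0.2 0.85 -0.4 0 0 0 0"

```text
time_s: 7.65
position: [0.3513, -0.3346, 0.2226]
tcp_rot: [[1.0, 0.0, 0.001], [0.0, -1.0, -0.001], [0.001, 0.001, -1.0]]
force: [0.3, 0.1, -0.1]
opening: 0.006
grasp_force: 0.0
```

```bash
python3 - <<'E'
from h import *
s=bot.read_state();print(s["position"],s["force"])
a=viewer.capture("top")["image"][180:280,210:310];b=viewer.capture("side")["image"][190:290,250:350]
cv2.imwrite('pics/c3.png',cv2.resize(cv2.hconcat([a,b]),None,fx=4,fy=4))
E
```

```text
[ 0.35125853 -0.33464725  0.22261364] [ 0.27462662  0.08225485 -0.07076437]
```

View pics/c3.png

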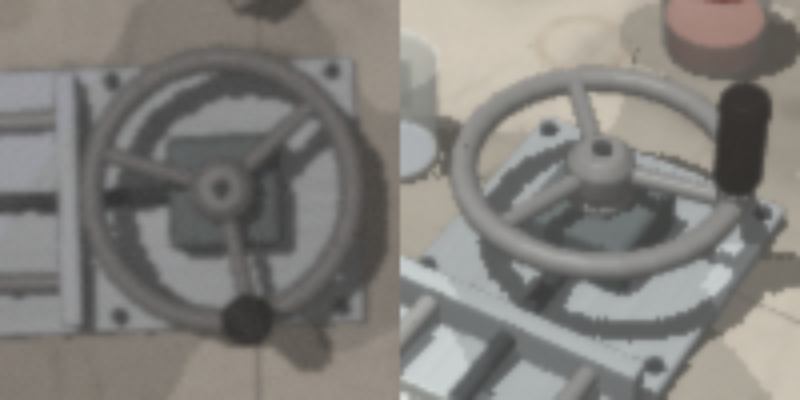

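The handle stands at crop pixel (247,319) in the top view, against (239,320) at the start. That is about 4 mm short of a full turn, within the 12 mm allowed, and the arm is clear. I'll hand it in.

```bash
python3 -c "
from rig import workorder
print(workorder.hand_in())"
```

```text
the job is handed in; nothing more can be done
None
```

The hand wheel was pushed one full turn clockwise by its handle, which stopped about 4 mm short of where it started (12 mm allowed); the arm is clear and the job is handed in, but no verdict came back.

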